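# Sort the laundromat stock into its display trays

## Task

Sort the five laundry products standing on the table into the trays of their own colour: both blue-capped spray cans in the blue tray, both orange tablet cartons in the orange tray and the green softener bottle in the green tray, each standing upright on the tray floor. Set them down gently without dropping or knocking any over, leave the mug and the yellow token cup where they are, and let go of everything at the end.

Things in the scene. Friction and masses are not known exactly. Their poses are not given: they have to be found in the camera images.
- spray_a: Spray can, an upright cylinder 50 mm across and 150 mm tall: white with a blue label band, and a blue cap 47 mm across that forms the top from 111 to 150 mm (all blue from above). About 220 g, stands upright on the table. Origin: centre of its underside, z up along the can. There are two alike, spray_a and spray_b.
- spray_b: Spray can, an upright cylinder 50 mm across and 150 mm tall: white with a blue label band, and a blue cap 47 mm across that forms the top from 111 to 150 mm (all blue from above). About 220 g, stands upright on the table. Origin: centre of its underside, z up along the can. There are two alike, spray_a and spray_b.
- carton_a: Carton of detergent tablets, an upright orange box 42 mm (its x) by 60 mm (its y) by 120 mm tall, white panels on the two wide faces, orange top with a thin brown seam along its y. About 250 g, stands upright. Origin: centre of its underside, z up. There are two alike, carton_a and carton_b.
- carton_b: Carton of detergent tablets, an upright orange box 42 mm (its x) by 60 mm (its y) by 120 mm tall, white panels on the two wide faces, orange top with a thin brown seam along its y. About 250 g, stands upright. Origin: centre of its underside, z up. There are two alike, carton_a and carton_b.
- softener: Softener bottle, upright and round: green body 64 mm across up to 75 mm high with a white label band, tapering to 48 mm at 94 mm, and a straight green measuring cap 45 mm across from 94 to 150 mm (all green from above). About 280 g, stands upright. Origin: centre of its underside, z up along the bottle.
- tray_blue: Blue open display tray, fixed to the table, 98 mm (its x) by 188 mm (its y) outside, 25 mm high, walls and floor 4 mm thick, so 90 by 180 mm inside, without dividers. Origin: centre of its underside, so its inner floor is 4 mm above the origin; z up. Products for it: the two spray cans.
- tray_orange: Orange open display tray, fixed to the table, 98 mm (its x) by 188 mm (its y) outside, 25 mm high, walls and floor 4 mm thick, so 90 by 180 mm inside, without dividers. Origin: centre of its underside, so its inner floor is 4 mm above the origin; z up. Products for it: the two cartons.
- tray_green: Green open display tray, fixed to the table, 98 mm (its x) by 188 mm (its y) outside, 25 mm high, walls and floor 4 mm thick, so 90 by 180 mm inside, without dividers. Origin: centre of its underside, so its inner floor is 4 mm above the origin; z up. Products for it: the softener bottle.
- mug: White ceramic mug, 76 mm across and 85 mm high with a handle on its +y side, beyond the trays; not to be disturbed. Origin: centre of its underside, z up.
- token_cup: Empty yellow plastic cup for machine tokens, 64 mm across and 60 mm high, beyond the trays; not to be disturbed. Origin: centre of its underside, z up.

How it is judged:
At the end, for the whole second after the job is handed in: Each product is in the tray of its colour, released and at rest: centre of its underside within the inner walls (45 mm along tray x, 90 mm along tray y from its centre) and under 10 mm above the tray's underside (standing on the floor), upright within 0.12 rad, below 0.02 m/s and 0.2 rad/s (x of spray_a in the frame of tray_blue between -0.045 and 0.045 m and y of spray_a in the frame of tray_blue between -0.09 and 0.09 m and z of spray_a in the frame of tray_blue between 0 and 0.01 m and angle between each of spray_a, spray_b, carton_a, carton_b, softener's own z axis and vertical below 0.12 rad and linear speed of each of spray_a, spray_b, carton_a, carton_b, softener below 0.02 m/s and angular speed of each of spray_a, spray_b, carton_a, carton_b, softener below 0.2 rad/s and contact force between the fingers and spray_a below 0.1 N and x of spray_b in the frame of tray_blue between -0.045 and 0.045 m and y of spray_b in the frame of tray_blue between -0.09 and 0.09 m and z of spray_b in the frame of tray_blue between 0 and 0.01 m and contact force between the fingers and spray_b below 0.1 N and x of carton_a in the frame of tray_orange between -0.045 and 0.045 m and y of carton_a in the frame of tray_orange between -0.09 and 0.09 m and z of carton_a in the frame of tray_orange between 0 and 0.01 m and contact force between the fingers and carton_a below 0.1 N and x of carton_b in the frame of tray_orange between -0.045 and 0.045 m and y of carton_b in the frame of tray_orange between -0.09 and 0.09 m and z of carton_b in the frame of tray_orange between 0 and 0.01 m and contact force between the fingers and carton_b below 0.1 N and x of softener in the frame of tray_green between -0.045 and 0.045 m and y of softener in the frame of tray_green between -0.09 and 0.09 m and z of softener in the frame of tray_green between 0 and 0.01 m and contact force between the fingers and softener below 0.1 N); the robot touches nothing.
It fails at once if the mug is pushed more than 20 mm or tipped (distance of mug from where it was at the start of the episode above 0.02 m or angle between mug's own z axis and vertical above 0.3 rad).
It fails at once if the yellow token cup is pushed more than 20 mm or tipped (distance of token_cup from where it was at the start of the episode above 0.02 m or angle between token_cup's own z axis and vertical above 0.3 rad).
It fails at once if a product is knocked over (more than about 57 degrees from upright) (angle between any of spray_a, spray_b, carton_a, carton_b, softener's own z axis and vertical above 1 rad).
It fails at once if a product is dropped or thrown (faster than 0.7 m/s out of the grip) ((contact force between the fingers and spray_a below 0.05 N and linear speed of spray_a above 0.7 m/s) or (contact force between the fingers and spray_b below 0.05 N and linear speed of spray_b above 0.7 m/s) or (contact force between the fingers and carton_a below 0.05 N and linear speed of carton_a above 0.7 m/s) or (contact force between the fingers and carton_b below 0.05 N and linear speed of carton_b above 0.7 m/s) or (contact force between the fingers and softener below 0.05 N and linear speed of softener above 0.7 m/s)).
It also fails if it takes over 126 s, if anything falls off the work surface, if the arm or the gripper's body presses on something with over 40 N, if the wrist force passes 120 N, or if a joint passes its speed limit or range.

## Robot

A 7-joint arm with a two-finger parallel gripper is mounted at the origin on the work surface. World frame = base frame: x ahead of the robot, y to its left, z up, the work surface at z = 0. Lengths are in m, angles in rad, forces in N, time in s.
With the tool pointing down it reaches from about 0.4 to 0.9 m from the base axis. Payload 5.6 kg.
Tool frame: the origin (TCP) lies at the very end of the fingers, on their centre line; the grasp point (between the pads) lies 19 mm behind it (arm.grasp_offset is the z of the grasp point in the tool frame, in m); z points along the fingers, y is the line along which they close (so a half turn about z gives the same grasp; the last joint's range is limited). The gripper opens to 92 mm and grips with 3 to 60 N. Pads are 20 mm wide; open, the fingers measure 128 mm over their backs; the gripper's body (75 mm by 189 mm) begins 69 mm behind the grasp point.
Start: joints at [-1.209, 0.468, -0.012, 1.603, 0.006, 1.071, -0.056], TCP at [0.256, 0.597, 0.215] pointing down, gripper open.
Joint ranges: [-2.53, 2.53], [-0.31, 2.02], [-1.57, 1.55], [0.28, 2.44], [-1.29, 4.43], [0.15, 1.84], [-2.92, 2.92]. Speed limits (rad/s): [2.57, 2.57, 3.14, 3.14, 3.14, 3.14, 3.14].

## Interface

Orientations are given as a unit quaternion [w, x, y, z].
In Python, from cell import readout, imaging, arm gives the robot as it stands.
- The arm moves only by the tool apply_moves, never from a script. Its argument "series" is a list of rows, each a list of 3 entries, a list of its own where there are three numbers: the opening, from 0 (shut) to 1 (fully open), then the shift along the world's x, y, z in normalised numbers (1 is 0.8 m), then the turn about the world's z in parts of the range, where 1.0 means 180 degrees. In form: [[gripper, [x, y, z], roll], ...]. A call has 1 to 10 rows; each row is the pose to reach, as a shift and turn from the pose commanded when the call began; what a row does not reach only later rows make up. A row lasts 1/8 s, in which the tool goes at most 62.5 mm and 10.7 degrees, less where a joint would pass 70% of its speed; a pose out of reach is approached as far as the arm can. A call with a gripper value outside its range is refused whole. The fingers move at their own pace and stop on an object; "grip_force" is the grip in N (left out, the last holds). Time passes only in rows, so rows that repeat a pose let the fingers close. It gives the time, the measured TCP pose, the force, the opening and the grip force at its end, in the units of the state.
- readout.state(): the state, without advancing time (a new reading comes with each control period).
- imaging.get_image(name): name is "scene" or "top" or "wrist"; returns a dict with "image" (384x512x3 uint8, blue, green, red), "fx", "fy", "cx", "cy" (pixels), "origin" and "rotation" of the camera in the world; the wrist camera has in their place "T_tool_cam" (4x4, takes a point from camera to tool coordinates, whose origin is the TCP and whose axes are the flange's). Camera axes: x right, y down, z forward; pixel columns grow to the right and rows downward; lengths in m; the calibration is good to about 2 mm. A picture is of the moment at which its call begins: read the wrist's pose just before it. There is no depth.
- arm.sign_off(): hands the job in; it is judged then, once.
The state is a dict: "time": time; "joints": joint angles; "joint_velocities": joint speeds; "joint_efforts": joint torques, N m; "position": TCP position; "tool_rot": TCP orientation; "wrist_force": force on the tool from outside, world axes, zero at the start; "moment": the same for the moment, N m; "width": opening from 0.0 (shut) to 1.0 (fully open); "grip_force": force on a finger pad.
Only numpy, scipy, OpenCV 4.12 (cv2) and the standard library are available. Lean on these libraries where they do the work, as an engineer would, in place of code of your own. Each camera call takes 0.05 s, during which the arm holds its last target. There are 200 camera calls.

## Working session

There is one attempt and no reset: what is moved stays moved. The work goes in short steps, Python scripts to look and compute and a tool call to move; the robot and the scene stay as the last step left them, time stands still between calls to the robot, and variables do not carry over. Pictures are saved under pics/ and viewed, at most 14 in all, crops included, and the job is handed in when it is done.

Besides the shell and the picture viewer there is one more tool, called after "Emit:" as name(argument=value, ...), one argument or row to a line, values as JSON. apply_moves: Moves the arm, as the interface text tells. Its arguments: {"type":"object","properties":{"series":{"type":"array"},"grip_force":{"type":"number"}},"required":["series"]}

```bash
mkdir -p pics; ls; python3 - <<'E'
from cell import readout, imaging, arm
import cv2, numpy as np, pickle
s=readout.state(); print(s['time'],s['position'],s['tool_rot'],s['width'],arm.grasp_offset)
d={}
for n in ['top','scene']:
    d[n]=imaging.get_image(n); cv2.imwrite(f'pics/{n}0.png',d[n]['image'])
    print(n,{k:np.round(v,3).tolist() for k,v in d[n].items() if k!='image'})
pickle.dump(d,open('im0.pkl','wb'))
E
```

```text
pics
0.0 [0.25582671 0.59691248 0.21363941] [-1.06708001e-04  2.01047676e-01  9.79581061e-01 -8.74896633e-04] 1.002190705478785 -0.0187
top {'fx': 470.457, 'fy': 470.457, 'cx': 250.654, 'cy': 190.121, 'origin': [0.388, 0.019, 1.133], 'rotation': [-0.054, 0.713, -0.697, 0.06]}
scene {'fx': 350.638, 'fy': 350.638, 'cx': 253.502, 'cy': 194.386, 'origin': [1.157, 0.582, 0.681], 'rotation': [-0.158, 0.348, 0.833, -0.399]}
```

View pics/top0.png

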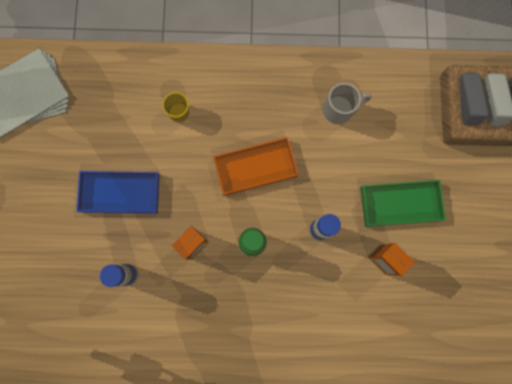

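View pics/scene0.png

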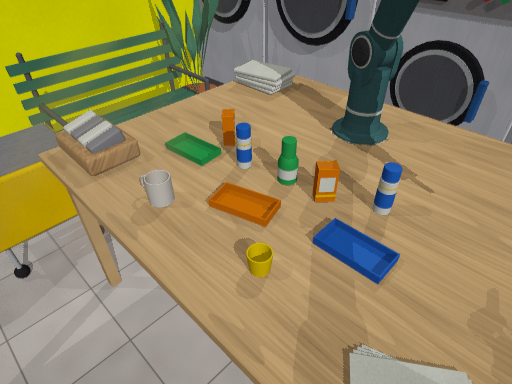

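The top view shows, at (col, row):
- **Trays:** blue (118,192), orange (256,167) and green (403,204).
- **Cans:** about (112,275) and (328,226).
- **Cartons:** (189,242) and (395,258).
- **Softener:** (252,242).
- **Cup and mug:** (176,105) and (343,102).

The scene view shows the same layout from the far side.

```bash
cat > h.py <<'E'
import cv2, numpy as np, pickle
from scipy.spatial.transform import Rotation as R
def Rm(q): return R.from_quat(np.roll(q,-1)).as_matrix()
def proj(d,P):
    c=(np.atleast_2d(P)-d['origin'])@Rm(d['rotation']); return c[:,:2]/c[:,2:]*d['fx']+[d['cx'],d['cy']]
def ray(d,uv,z):
    uv=np.atleast_2d(uv).astype(float)
    v=np.c_[(uv-[d['cx'],d['cy']])/d['fx'],np.ones(len(uv))]@Rm(d['rotation']).T
    o=np.array(d['origin']); return (o+v*((z-o[2])/v[:,2:]))[:,:2]
H={'blue':(105,130),'green':(50,85),'orange':(4,17),'yellow':(22,34)}
def blobs(img,col,amin=40,smin=150,vmin=50):
    m=cv2.cvtColor(img,cv2.COLOR_BGR2HSV); a,b=H[col]
    m=cv2.inRange(m,(a,smin,vmin),(b,255,255))
    cs,_=cv2.findContours(m,cv2.RETR_EXTERNAL,cv2.CHAIN_APPROX_NONE)
    return [c[:,0,:] for c in cs if cv2.contourArea(c)>amin]
E
python3 - <<'E'
from h import *
d=pickle.load(open('im0.pkl','rb'))
for n in d: print(n,'base',proj(d[n],[0,0,0]).round(), 'tcp',proj(d[n],[.256,.597,.215]).round())
t=d['top']
for col in H:
    for c in blobs(t['image'],col,smin=190 if col=='orange' else 150):
        A=cv2.contourArea(c); big=A>1500
        z=.025 if big else {'blue':.15,'green':.15,'orange':.12,'yellow':.06}[col]
        P=ray(t,c,z)*1000
        r=cv2.minAreaRect(P.astype(np.float32)); cc=cv2.minEnclosingCircle(P.astype(np.float32))
        print(col,A,c.mean(0).round(),'rect',np.round(r[0]),np.round(r[1]),round(r[2],1),'circ',np.round(cc[0]),round(cc[1],1))
v=t['image'][230:290,170:220]; w=t['image'][230:290,365:415]; x=t['image'][205:250,300:350];y=t['image'][255:300,95:145]
f=lambda i:cv2.resize(i,(300,300),interpolation=cv2.INTER_NEAREST)
cv2.imwrite('pics/crop.png',np.vstack([np.hstack([f(v),f(w)]),np.hstack([f(x),f(y)])]))
E
```

```text
top base [[250. 442.]] tcp [[-64. 331.]]
scene base [[360. 130.]] tcp [[551. 175.]]
blue 237.5 [111. 276.] rect [365. 297.] [36. 37.] 1.3 circ [365. 297.] 19.3
blue 251.0 [329. 224.] rect [ 479. -153.] [36. 38.] 1.3 circ [ 480. -153.] 20.1
blue 1942.5 [121. 196.] rect [551. 325.] [177.  81.] 89.0 circ [539. 326.] 91.8
green 558.0 [412. 203.] rect [ 531. -330.] [49. 89.] 8.0 circ [ 527. -331.] 45.0
orange 594.0 [392. 258.] rect [ 410. -293.] [73. 58.] 47.2 circ [ 410. -292.] 45.0
orange 479.5 [188. 242.] rect [437. 144.] [41. 57.] 47.0 circ [437. 143.] 33.8
orange 2939.5 [255. 166.] rect [629.   2.] [ 98. 185.] 16.2 circ [629.   2.] 102.3
yellow 555.5 [176. 106.] rect [762. 196.] [66. 66.] 72.3 circ [760. 194.] 37.1
```

View pics/crop.png

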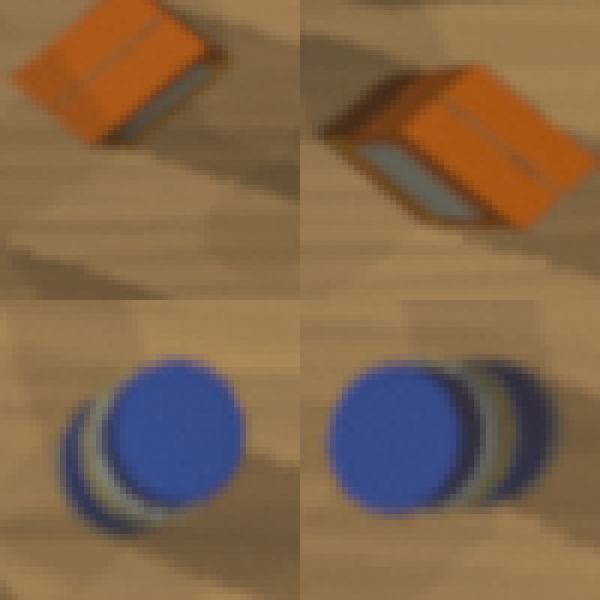

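The crops show each top face clearly: the carton seams, and full cap discs about 23 px wide. The masks need a brightness split.

```bash
python3 - <<'E'
from h import *
d=pickle.load(open('im0.pkl','rb')); t=d['top']
hsv=cv2.cvtColor(t['image'],cv2.COLOR_BGR2HSV)
for p in [(329,225),(337,225),(113,276),(127,276),(252,242),(395,262),(380,252),(400,262),(189,242),(403,204),(403,190)]: print(p,hsv[p[1],p[0]],end=' ')
print()
def go(col,**k):
    for c in blobs(t['image'],col,**k):
        A=cv2.contourArea(c)
        z=.025 if A>1500 else {'blue':.15,'green':.15,'orange':.12}[col]
        P=(ray(t,c,z)*1000).astype(np.float32)
        r=cv2.minAreaRect(P); cc=cv2.minEnclosingCircle(P)
        b=cv2.boxPoints(r); e=max(b[1]-b[0],b[2]-b[1],key=np.linalg.norm)
        print(col,k,A,'rect',np.round(r[0]),np.round(r[1]),'long axis deg',round(np.degrees(np.arctan2(e[1],e[0]))%180,1),'circ',np.round(cc[0]),round(cc[1],1))
go('blue',smin=110,vmin=118); go('blue',smin=110,vmin=50); go('green',smin=100,vmin=40); go('orange',smin=150,vmin=150)
go('green',smin=100,vmin=80)
E
```

```text
(329, 225) [112 154 137] (337, 225) [112 154 136] (113, 276) [112 149 135] (127, 276) [21 41 99] (252, 242) [ 61 134 118] (395, 262) [ 13 224 167] (380, 252) [ 13 200 112] (400, 262) [ 13 206 152] (189, 242) [ 13 202 163] (403, 204) [ 64 151 115] (403, 190) [ 62 137 108] 
blue {'smin': 110, 'vmin': 118} 298.5 rect [365. 297.] [40. 39.] long axis deg 47.9 circ [365. 297.] 20.8
blue {'smin': 110, 'vmin': 118} 298.5 rect [ 479. -153.] [40. 42.] long axis deg 91.3 circ [ 480. -153.] 21.6
blue {'smin': 110, 'vmin': 118} 1877.0 rect [551. 325.] [ 79. 174.] long axis deg 91.4 circ [547. 325.] 93.3
blue {'smin': 110, 'vmin': 50} 322.5 rect [365. 296.] [40. 43.] long axis deg 102.6 circ [365. 296.] 22.1
blue {'smin': 110, 'vmin': 50} 315.0 rect [ 479. -152.] [40. 44.] long axis deg 91.3 circ [ 480. -152.] 22.6
blue {'smin': 110, 'vmin': 50} 2942.5 rect [557. 329.] [ 95. 187.] long axis deg 90.3 circ [558. 328.] 103.4
green {'smin': 100, 'vmin': 40} 470.5 rect [440.   8.] [52. 50.] long axis deg 1.3 circ [440.   9.] 26.6
green {'smin': 100, 'vmin': 40} 3039.5 rect [ 547. -351.] [ 96. 190.] long axis deg 95.8 circ [ 547. -351.] 104.5
orange {'smin': 150, 'vmin': 150} 476.0 rect [ 413. -306.] [59. 40.] long axis deg 45.3 circ [ 413. -306.] 33.7
orange {'smin': 150, 'vmin': 150} 452.0 rect [438. 147.] [40. 57.] long axis deg 136.8 circ [437. 145.] 33.8
orange {'smin': 150, 'vmin': 150} 1731.5 rect [622.  -9.] [ 73. 153.] long axis deg 106.2 circ [621.  -9.] 82.6
orange {'smin': 150, 'vmin': 150} 89.5 rect [611.   5.] [ 89. 173.] long axis deg 106.8 circ [610.   5.] 95.5
green {'smin': 100, 'vmin': 80} 435.0 rect [441.   9.] [50. 48.] long axis deg 1.3 circ [440.   9.] 26.6
green {'smin': 100, 'vmin': 80} 3039.5 rect [ 547. -351.] [ 96. 190.] long axis deg 95.8 circ [ 547. -351.] 104.5
```

Poses in mm, checked against the known sizes:

| Item | Position | Long axis |
|---|---|---|
| Can, left | (365, 297) | – |
| Can, right | (479, -153) | – |
| Carton, left | (437, 145) | 137° |
| Carton, right | (413, -306) | 45° |
| Softener | (440, 9) | – |
| Blue tray | (557, 329) | 90° |
| Orange tray | (629, 2) | 106° |
| Green tray | (547, -351) | 96° |

I'll start with the left can.

Careful with the scale: shifts go in shares of 0.8 m and turns go in shares of 180 degrees. That gives: -0.3 m is -0.375, -0.15 m is -0.1875, -66.8 degrees is -0.3711.

Emit:
apply_moves(
  series=[
    [1,[0.0688,-0.1875,0.0125],-0.1833],
    [1,[0.1363,-0.375,0.0125],-0.3711],
    [1,[0.1363,-0.375,0.0125],-0.3711],
    [1,[0.1363,-0.375,0.0125],-0.3711],
    [1,[0.1363,-0.375,0.0125],-0.3711],
    [1,[0.1363,-0.375,0.0125],-0.3711],
    [1,[0.1363,-0.375,0.0125],-0.3711],
    [1,[0.1363,-0.375,0.0125],-0.3711],
    [1,[0.1363,-0.375,0.0125],-0.3711],
  ],
  grip_force=20,
)

```text
time: 1.23
position: [0.3648, 0.2976, 0.2244]
tool_rot: [0.0, 0.707, 0.708, -0.0]
wrist_force: [-0.8, -0.5, -0.3]
width: 1.003
grip_force: 0.0
```

```bash
python3 - <<'E'
from h import *
from cell import readout, imaging
s=readout.state(); w=imaging.get_image('wrist'); cv2.imwrite('pics/w1.png',w['image'])
print(s['position'],s['tool_rot'],s['joints'],w['T_tool_cam'],w['fx'],w['cx'],w['cy'])
T=np.eye(4);T[:3,:3]=Rm(s['tool_rot']);T[:3,3]=s['position'];T=T@w['T_tool_cam']
q=R.from_matrix(T[:3,:3]).as_quat(); d=dict(w,origin=T[:3,3],rotation=np.roll(q,1))
print('pred',proj(d,[.365,.297,.15]))
for c in blobs(w['image'],'blue',smin=110,amin=150):
    P=(ray(d,c,.15)*1000).astype(np.float32); print(c.mean(0),cv2.minEnclosingCircle(P))
E
```

```text
[0.36481262 0.29756664 0.22443003] [ 2.27877955e-05  7.06650286e-01  7.07562951e-01 -2.06977674e-04] [-1.0100591   0.14590242  0.28120826  2.03152246 -0.04882269  0.9707893
 -0.70279606] [[-5.53567980e-04 -9.67327065e-01 -2.53531149e-01  7.07409704e-02]
 [ 9.99999444e-01 -3.07889435e-04 -1.00870402e-03  1.99969353e-04]
 [ 8.97687135e-04 -2.53531567e-01  9.67326697e-01 -1.69879361e-01]
 [ 0.00000000e+00  0.00000000e+00  0.00000000e+00  1.00000000e+00]] 343.6267107566164 251.5446224878814 196.41487698459778
pred [[251.90236783 205.889548  ]]
[250.50857143 200.05142857] ((364.2159729003906, 301.3219909667969), 24.469524383544922)
[432.57627119 135.46327684] ((492.0506286621094, 343.3567199707031), 68.87203216552734)
```

View pics/w1.png

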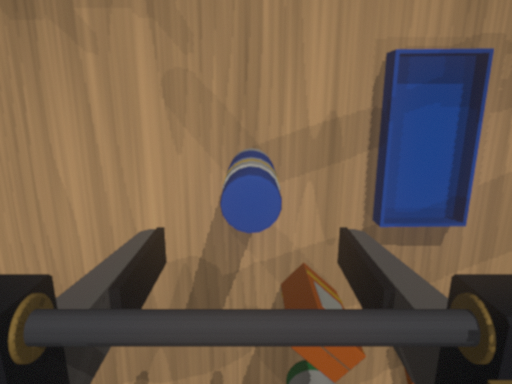

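The wrist view shows the cap centre at (251,203), with the blue tray on the right. This agrees with the top view to within about 2 mm, so I'll descend and grip.

To row units: -0.148 m is -0.185, 0.001 m is 0.0013.

Emit:
apply_moves(
  series=[
    [1,[0,0.0013,-0.0625],0],
    [1,[0,0.0013,-0.125],0],
    [1,[0,0.0013,-0.185],0],
    [1,[0,0.0013,-0.185],0],
    [0.4,[0,0.0013,-0.185],0],
    [0.4,[0,0.0013,-0.185],0],
    [0.4,[0,0.0013,-0.185],0],
    [0.4,[0,0.0013,-0.185],0],
    [0.4,[0,0.0013,-0.185],0],
  ],
  grip_force=25,
)

```text
time: 2.4
position: [0.365, 0.2988, 0.0772]
tool_rot: [-0.0, 0.707, 0.707, 0.0]
wrist_force: [-0.7, -0.6, 6.0]
width: 0.541
grip_force: 25.0
```

Emit:
apply_moves(
  series=[
    [0.4,[0,0,0.0313],0],
    [0.4,[0,0,0.075],0],
    [0.4,[0.05,0.0188,0.0875],0],
    [0.4,[0.1,0.0375,0.0875],0],
    [0.4,[0.15,0.0563,0.0875],0],
    [0.4,[0.1938,0.075,0.0875],0],
    [0.4,[0.225,0.0875,0.0875],0],
    [0.4,[0.24,0.0938,0.075],0],
    [0.4,[0.24,0.0938,0.0625],0],
    [0.4,[0.24,0.0938,0.0625],0],
  ],
)

```text
time: 3.65
position: [0.5549, 0.3725, 0.1246]
tool_rot: [-0.0, 0.707, 0.707, -0.002]
wrist_force: [-0.5, -0.6, -2.3]
width: 0.541
grip_force: 25.0
```

To row units: -0.045 m is -0.0563, -0.042 m is -0.0525.

Emit:
apply_moves(
  series=[
    [0.4,[0,0,-0.0188],0],
    [0.4,[0,0,-0.0375],0],
    [0.4,[0,0,-0.0475],0],
    [0.4,[0,0,-0.0525],0],
    [0.4,[0,0,-0.0563],0],
    [0.4,[0,0,-0.0563],0],
  ],
)

```text
time: 4.4
position: [0.5573, 0.3735, 0.0818]
tool_rot: [0.0, 0.707, 0.707, 0.0]
wrist_force: [0.6, -0.1, -1.3]
width: 0.538
grip_force: 25.0
```

To row units: -0.17 m is -0.2125, 0.144 m is 0.18, 30 degrees is 0.1667.

Emit:
apply_moves(
  series=[
    [0.4,[0,0,-0.0013],0],
    [0.6,[0,0,-0.0013],0],
    [1,[0,0,-0.0013],0],
    [1,[0,0,-0.0013],0],
    [1,[0,0,0.0375],0],
    [1,[0,0,0.1],0],
    [1,[0,0,0.175],0],
    [1,[-0.0375,-0.0625,0.18],0.0556],
    [1,[-0.0875,-0.1375,0.18],0.1111],
    [1,[-0.125,-0.2125,0.18],0.1667],
  ],
)

```text
time: 5.65
position: [0.4624, 0.2147, 0.2259]
tool_rot: [0.0, 0.497, 0.868, 0.0]
wrist_force: [1.2, -1.6, 0.4]
width: 0.999
grip_force: 0.0
```

To row units: -0.059 m is -0.0738, -0.02 m is -0.025, 17 degrees is 0.0944.

Emit:
apply_moves(
  series=[
    [1,[-0.025,-0.0738,0],0.0556],
    [1,[-0.025,-0.0738,0],0.0944],
    [1,[-0.025,-0.0738,0],0.0944],
    [1,[-0.025,-0.0738,0],0.0944],
  ],
)

```text
time: 6.15
position: [0.4438, 0.1576, 0.2257]
tool_rot: [0.0, 0.367, 0.93, 0.0]
wrist_force: [1.0, -0.1, 0.5]
width: 1.001
grip_force: 0.0
```

```bash
cat >> h.py <<'E'
def wrist(name):
    from cell import readout, imaging
    s=readout.state(); w=imaging.get_image('wrist'); cv2.imwrite(f'pics/{name}.png',w['image'])
    T=np.eye(4);T[:3,:3]=Rm(s['tool_rot']);T[:3,3]=s['position'];T=T@w['T_tool_cam']
    print('tcp',np.round(s['position'],4),'close deg',np.degrees(np.arctan2(*Rm(s['tool_rot'])[[1,0],1])).round(1),'t',s['time'])
    return dict(w,origin=T[:3,3],rotation=np.roll(R.from_matrix(T[:3,:3]).as_quat(),1))
def meas(d,col,z,**k):
    for c in blobs(d['image'],col,amin=200,**k):
        P=(ray(d,c,z)*1000).astype(np.float32); r=cv2.minAreaRect(P); b=cv2.boxPoints(r); e=max(b[1]-b[0],b[2]-b[1],key=np.linalg.norm)
        print(col,'px',c.mean(0).round(),'rect',np.round(r[0]),np.round(r[1]),'long',round(np.degrees(np.arctan2(e[1],e[0]))%180,1),'circ',np.round(cv2.minEnclosingCircle(P)[0]))
E
python3 - <<'E'
from h import *
d=wrist('w2'); t=pickle.load(open('im0.pkl','rb'))
for v in (130,150,170): meas(d,'orange',.12,smin=150,vmin=v)
E
```

```text
tcp [0.4438 0.1576 0.2257] close deg 46.9 t 6.15
orange px [248. 365.] rect [563.  40.] [86. 41.] long 46.9 circ [563.  40.]
orange px [281. 301.] rect [532. 113.] [52. 23.] long 46.9 circ [539. 106.]
orange px [236. 196.] rect [436. 146.] [41. 60.] long 137.3 circ [436. 147.]
orange px [244. 365.] rect [561.  38.] [79. 41.] long 46.9 circ [561.  38.]
orange px [278. 299.] rect [531. 113.] [49. 21.] long 46.9 circ [539. 106.]
orange px [249. 197.] rect [444. 153.] [19. 58.] long 137.3 circ [444. 154.]
orange px [223. 198.] rect [430. 138.] [18. 58.] long 137.2 circ [430. 138.]
```

View pics/w2.png

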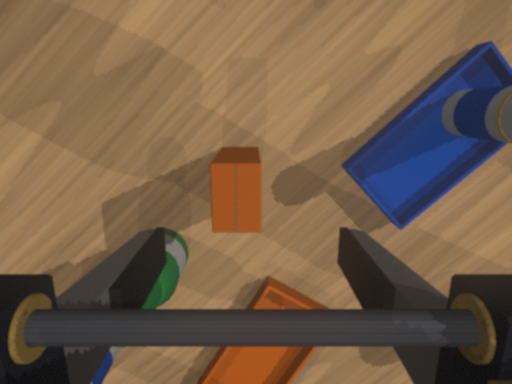

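The wrist view shows the carton top at (237,197), square to the fingers and centred at (436,146) mm. The placed can stands in the blue tray.

To row units: -0.16 m is -0.2, -0.1 m is -0.125.

Emit:
apply_moves(
  series=[
    [1,[-0.0088,-0.0138,0],0],
    [1,[-0.0088,-0.0138,-0.0625],0],
    [1,[-0.0088,-0.0138,-0.125],0],
    [1,[-0.0088,-0.0138,-0.2],0],
    [1,[-0.0088,-0.0138,-0.2],0],
    [0.3,[-0.0088,-0.0138,-0.2],0],
    [0.3,[-0.0088,-0.0138,-0.2],0],
    [0.3,[-0.0088,-0.0138,-0.2],0],
    [0.3,[-0.0088,-0.0138,-0.2],0],
    [0.3,[-0.0088,-0.0138,-0.2],0],
  ],
)

```text
time: 7.45
position: [0.4368, 0.1461, 0.0661]
tool_rot: [0.0, 0.366, 0.93, 0.0]
wrist_force: [-0.3, -0.2, -0.3]
width: 0.477
grip_force: 0.0
```

To row units: 0.179 m is 0.2238, -0.101 m is -0.1263, -30.6 degrees is -0.17.

Emit:
apply_moves(
  series=[
    [0.3,[0,0,0],0],
    [0.3,[0,0,0],0],
    [0.3,[0,0,0.0313],0],
    [0.3,[0,0,0.075],0],
    [0.3,[0.05,-0.0275,0.0875],-0.0333],
    [0.3,[0.1,-0.0563,0.0875],-0.0667],
    [0.3,[0.15,-0.085,0.0875],-0.1],
    [0.3,[0.1938,-0.11,0.0875],-0.1389],
    [0.3,[0.2238,-0.1263,0.0813],-0.17],
    [0.3,[0.2238,-0.1263,0.0625],-0.17],
  ],
)

```text
time: 8.7
position: [0.6169, 0.0432, 0.1148]
tool_rot: [0.001, 0.6, 0.8, -0.0]
wrist_force: [-0.6, 0.6, -2.4]
width: 0.456
grip_force: 25.0
```

To row units: -0.045 m is -0.0563, -0.042 m is -0.0525.

Emit:
apply_moves(
  series=[
    [0.3,[0,0,-0.0188],0],
    [0.3,[0,0,-0.0375],0],
    [0.3,[0,0,-0.0475],0],
    [0.3,[0,0,-0.0525],0],
    [0.3,[0,0,-0.0563],0],
    [0.3,[0,0,-0.0563],0],
  ],
)

```text
time: 9.45
position: [0.6157, 0.0451, 0.0708]
tool_rot: [0.0, 0.599, 0.801, 0.0]
wrist_force: [0.5, 0.8, -3.1]
width: 0.453
grip_force: 25.0
```

To row units: 0.155 m is 0.1938, -0.15 m is -0.1875, -16 degrees is -0.0889.

Emit:
apply_moves(
  series=[
    [0.3,[0,0,-0.0019],0],
    [0.5,[0,0,-0.0019],0],
    [1,[0,0,-0.0019],0],
    [1,[0,0,-0.0019],0],
    [1,[0,0,0.0375],0],
    [1,[0,0,0.1125],0],
    [1,[0,0,0.1875],0],
    [1,[-0.0375,-0.0625,0.1938],-0.0444],
    [1,[-0.075,-0.125,0.1938],-0.0889],
    [1,[-0.1125,-0.1875,0.1938],-0.0889],
  ],
)

```text
time: 10.7
position: [0.5246, -0.1063, 0.2259]
tool_rot: [0.0, 0.705, 0.709, 0.0]
wrist_force: [0.5, -0.2, 0.6]
width: 0.998
grip_force: 0.0
```

Emit:
apply_moves(
  series=[
    [1,[-0.0575,-0.0675,0],0],
    [1,[-0.0575,-0.0675,0],0],
    [1,[-0.0575,-0.0675,0],0],
    [1,[-0.0575,-0.0675,0],0],
  ],
)

```text
time: 11.2
position: [0.4806, -0.1576, 0.2255]
tool_rot: [0.0, 0.704, 0.71, 0.0]
wrist_force: [1.0, 0.3, -0.0]
width: 1.002
grip_force: 0.0
```

```bash
python3 - <<'E'
from h import *
d=wrist('w3'); print(proj(d,[.479,-.153,.15]))
for v in (80,118,130): meas(d,'blue',.15,smin=110,vmin=v)
E
```

```text
tcp [ 0.4806 -0.1576  0.2255] close deg 0.6 t 11.2
[[249.44332008 198.82535035]]
blue px [251. 195.] rect [ 481. -151.] [47. 44.] long 59.3 circ [ 480. -151.]
blue px [251. 198.] rect [ 480. -153.] [44. 43.] long 45.4 circ [ 480. -152.]
blue px [251. 197.] rect [ 480. -152.] [42. 42.] long 45.6 circ [ 480. -152.]
```

View pics/w3.png

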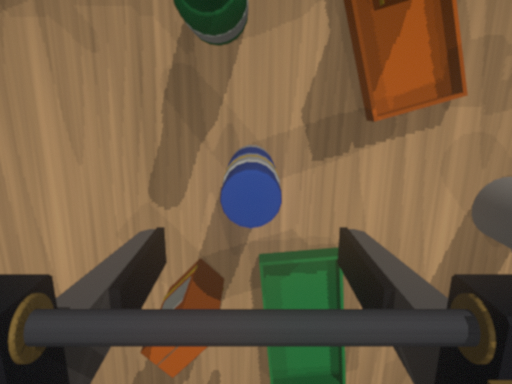

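The cap is centred at (251,198) px, which is (480,-152) mm. I'll shift y by +5 mm, descend and grip.

To row units: -0.148 m is -0.185, -0.1 m is -0.125.

Emit:
apply_moves(
  series=[
    [1,[0,0.0063,0],0],
    [1,[0,0.0063,-0.0625],0],
    [1,[0,0.0063,-0.125],0],
    [1,[0,0.0063,-0.185],0],
    [1,[0,0.0063,-0.185],0],
    [0.4,[0,0.0063,-0.185],0],
    [0.4,[0,0.0063,-0.185],0],
    [0.4,[0,0.0063,-0.185],0],
    [0.4,[0,0.0063,-0.185],0],
    [0.4,[0,0.0063,-0.185],0],
  ],
)

```text
time: 12.5
position: [0.48, -0.154, 0.0782]
tool_rot: [0.0, 0.705, 0.71, 0.0]
wrist_force: [-0.4, 1.1, 3.7]
width: 0.544
grip_force: 25.0
```

To row units: 0.18 m is 0.225, 0.17 m is 0.2125.

Emit:
apply_moves(
  series=[
    [0.4,[0,0,0],0],
    [0.4,[0,0,0.0313],0],
    [0.4,[0,0,0.075],0],
    [0.4,[0,0,0.125],0],
    [0.4,[0,0,0.175],0],
    [0.4,[0,0,0.2125],0],
    [0.4,[0.0063,0.0375,0.225],0],
    [0.4,[0.0125,0.0875,0.225],0],
    [0.4,[0.0225,0.1375,0.225],0],
    [0.4,[0.0313,0.1875,0.225],0],
  ],
)

```text
time: 13.75
position: [0.5042, -0.0028, 0.2572]
tool_rot: [-0.0, 0.705, 0.71, -0.0]
wrist_force: [0.6, 0.3, -2.2]
width: 0.54
grip_force: 25.0
```

To row units: 0.286 m is 0.3575, 0.052 m is 0.065.

Emit:
apply_moves(
  series=[
    [0.4,[0.01,0.05,0],0],
    [0.4,[0.02,0.1,0],0],
    [0.4,[0.03,0.15,0],0],
    [0.4,[0.04,0.2,0],0],
    [0.4,[0.05,0.25,0],0],
    [0.4,[0.0575,0.3,0],0],
    [0.4,[0.0625,0.3375,0],0],
    [0.4,[0.065,0.3575,0],0],
    [0.4,[0.065,0.3575,-0.0375],0],
    [0.4,[0.065,0.3575,-0.0875],0],
  ],
)

```text
time: 15.0
position: [0.5572, 0.2815, 0.1874]
tool_rot: [0.0, 0.705, 0.709, 0.001]
wrist_force: [0.2, 0.7, -2.0]
width: 0.539
grip_force: 25.0
```

To row units: -0.104 m is -0.13, -0.1 m is -0.125.

Emit:
apply_moves(
  series=[
    [0.4,[0,0,-0.0375],0],
    [0.4,[0,0,-0.075],0],
    [0.4,[0,0,-0.1],0],
    [0.4,[0,0,-0.1163],0],
    [0.4,[0,0,-0.125],0],
    [0.4,[0,0,-0.13],0],
    [0.4,[0,0,-0.13],0],
  ],
)

```text
time: 15.88
position: [0.5568, 0.2821, 0.084]
tool_rot: [0.0, 0.705, 0.71, 0.0]
wrist_force: [-0.8, 0.4, -1.6]
width: 0.539
grip_force: 25.0
```

To row units: 0.143 m is 0.1788, -0.12 m is -0.15, -20 degrees is -0.1111.

Emit:
apply_moves(
  series=[
    [0.4,[0,0,-0.0019],0],
    [0.4,[0,0,-0.0025],0],
    [0.6,[0,0,-0.0025],0],
    [1,[0,0,-0.0025],0],
    [1,[0,0,-0.0025],0],
    [1,[0,0,0.0375],0],
    [1,[0,0,0.1],0],
    [1,[0,0,0.1788],0],
    [1,[-0.0125,-0.075,0.1788],-0.0556],
    [1,[-0.025,-0.15,0.1788],-0.1111],
  ],
)

```text
time: 17.12
position: [0.5366, 0.161, 0.2276]
tool_rot: [0.0, 0.818, 0.575, 0.001]
wrist_force: [0.6, -1.4, 0.2]
width: 0.997
grip_force: 0.0
```

To row units: -0.468 m is -0.585, -0.465 m is -0.5813, -25.6 degrees is -0.1422.

Emit:
apply_moves(
  series=[
    [1,[-0.025,-0.075,0],-0.0556],
    [1,[-0.05,-0.15,0],-0.1111],
    [1,[-0.075,-0.225,0],-0.1422],
    [1,[-0.1,-0.3,0],-0.1422],
    [1,[-0.125,-0.375,0],-0.1422],
    [1,[-0.1438,-0.45,0],-0.1422],
    [1,[-0.1538,-0.5125,0],-0.1422],
    [1,[-0.1538,-0.5813,0],-0.1422],
    [1,[-0.1538,-0.585,0],-0.1422],
    [1,[-0.1538,-0.585,0],-0.1422],
  ],
)

```text
time: 18.38
position: [0.4133, -0.3056, 0.2263]
tool_rot: [-0.0, 0.925, 0.381, -0.0]
wrist_force: [-0.7, -0.3, -0.3]
width: 0.998
grip_force: 0.0
```

```bash
python3 - <<'E'
from h import *
d=wrist('w4')
for v in (120,140,150): meas(d,'orange',.12,smin=150,vmin=v)
E
```

```text
tcp [ 0.4133 -0.3056  0.2263] close deg -45.2 t 18.375
orange px [249. 188.] rect [ 416. -300.] [72. 41.] long 45.7 circ [ 415. -302.]
orange px [249. 194.] rect [ 411. -304.] [59. 40.] long 45.7 circ [ 412. -304.]
orange px [262. 193.] rect [ 420. -312.] [58. 18.] long 45.7 circ [ 420. -312.]
orange px [237. 194.] rect [ 404. -297.] [58. 20.] long 45.7 circ [ 405. -297.]
```

View pics/w4.png

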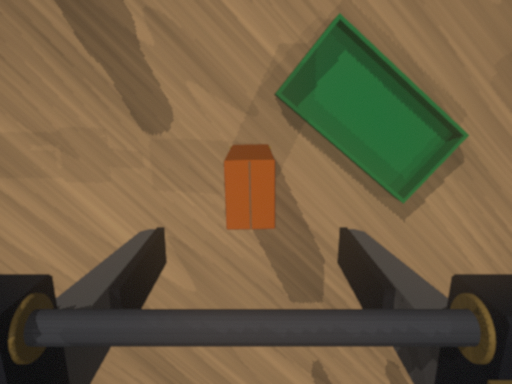

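The carton top is centred at (250,194) px, which is (412,-304) mm, square to the fingers.

To row units: -0.16 m is -0.2, -0.0015 m is -0.0019.

Emit:
apply_moves(
  series=[
    [1,[-0.0019,0.0013,-0.0625],0],
    [1,[-0.0019,0.0013,-0.125],0],
    [1,[-0.0019,0.0013,-0.2],0],
    [1,[-0.0019,0.0013,-0.2],0],
    [0.3,[-0.0019,0.0013,-0.2],0],
    [0.3,[-0.0019,0.0013,-0.2],0],
    [0.3,[-0.0019,0.0013,-0.2],0],
    [0.3,[-0.0019,0.0013,-0.2],0],
    [0.3,[-0.0019,0.0013,-0.2],0],
    [0.3,[-0.0019,0.0013,-0.2],0],
  ],
)

```text
time: 19.68
position: [0.4122, -0.305, 0.0669]
tool_rot: [-0.0, 0.925, 0.381, 0.0]
wrist_force: [-0.3, 0.5, 4.1]
width: 0.455
grip_force: 24.9
```

To row units: 0.235 m is 0.2938, 0.206 m is 0.2575, 56 degrees is 0.3111.

Emit:
apply_moves(
  series=[
    [0.3,[0,0,0],0],
    [0.3,[0,0,0.0313],0],
    [0.3,[0,0,0.075],0],
    [0.3,[0.0375,0.0425,0.0875],0.0444],
    [0.3,[0.075,0.085,0.0875],0.0889],
    [0.3,[0.1125,0.1275,0.0875],0.1333],
    [0.3,[0.15,0.1713,0.0875],0.1778],
    [0.3,[0.1875,0.215,0.0875],0.2222],
    [0.3,[0.225,0.2575,0.0875],0.2667],
    [0.3,[0.2563,0.2938,0.0875],0.3111],
  ],
)

```text
time: 20.92
position: [0.6174, -0.0682, 0.1355]
tool_rot: [-0.001, 0.635, 0.772, -0.0]
wrist_force: [0.5, -0.4, -3.5]
width: 0.456
grip_force: 24.9
```

To row units: -0.064 m is -0.08, 0.028 m is 0.035, 5.2 degrees is 0.0289.

Emit:
apply_moves(
  series=[
    [0.3,[0.0188,0.0225,0],0.0167],
    [0.3,[0.0313,0.035,0],0.0289],
    [0.3,[0.0313,0.035,-0.025],0.0289],
    [0.3,[0.0313,0.035,-0.05],0.0289],
    [0.3,[0.0313,0.035,-0.0663],0.0289],
    [0.3,[0.0313,0.035,-0.075],0.0289],
    [0.3,[0.0313,0.035,-0.08],0.0289],
    [0.3,[0.0313,0.035,-0.08],0.0289],
  ],
)

```text
time: 21.92
position: [0.6421, -0.0421, 0.0727]
tool_rot: [0.0, 0.602, 0.799, 0.0]
wrist_force: [-0.1, -0.6, -2.5]
width: 0.459
grip_force: 24.9
```

To row units: 0.165 m is 0.2063, 0.15 m is 0.1875.

Emit:
apply_moves(
  series=[
    [0.3,[0,0,-0.0019],0],
    [0.3,[0,0,-0.0025],0],
    [0.5,[0,0,-0.0025],0],
    [1,[0,0,-0.0025],0],
    [1,[0,0,-0.0025],0],
    [1,[0,0,0.0375],0],
    [1,[0,0,0.1125],0],
    [1,[0,0,0.1875],0],
    [1,[-0.0625,0.0125,0.2063],0],
    [1,[-0.125,0.025,0.2063],0],
  ],
)

```text
time: 23.18
position: [0.542, -0.0221, 0.2393]
tool_rot: [0.001, 0.602, 0.799, 0.001]
wrist_force: [-0.2, -1.1, -0.6]
width: 0.998
grip_force: 0.0
```

To row units: -0.102 m is -0.1275, -0.05 m is -0.0625.

Emit:
apply_moves(
  series=[
    [1,[-0.0625,0.0188,0],0],
    [1,[-0.1275,0.0375,0],0],
    [1,[-0.1275,0.0375,0],0],
    [1,[-0.1275,0.0375,0],0],
    [1,[-0.1275,0.0375,0],0],
  ],
)

```text
time: 23.8
position: [0.4413, 0.0076, 0.2378]
tool_rot: [0.001, 0.602, 0.798, 0.0]
wrist_force: [-0.4, 0.4, 0.2]
width: 0.998
grip_force: 0.0
```

```bash
python3 - <<'E'
from h import *
d=wrist('w5'); print(proj(d,[.44,.009,.15]))
for v in (60,90,110): meas(d,'green',.15,smin=100,vmin=v)
E
```

```text
tcp [0.4413 0.0076 0.2378] close deg 15.9 t 23.8
[[250.59950406 198.17832551]]
green px [263. 375.] rect [ 497. -143.] [65. 22.] long 15.9 circ [ 498. -148.]
green px [254. 187.] rect [440.  17.] [46. 61.] long 105.9 circ [440.  17.]
green px [256. 182.] rect [440.  17.] [42. 61.] long 105.9 circ [441.  17.]
green px [255. 200.] rect [444.   8.] [41. 41.] long 171.3 circ [444.   8.]
```

View pics/w5.png

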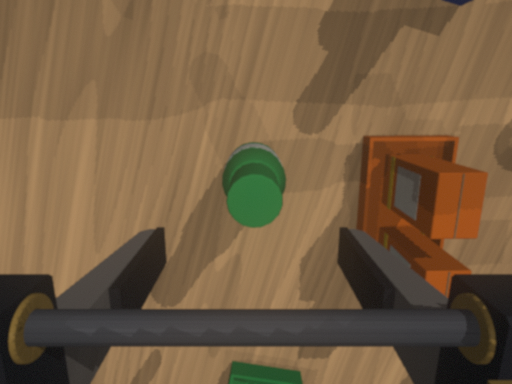

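The softener's cap disc is at (255,200) px, which is (443,8) mm. I'll grip the cap with the fingertips above the taper, at TCP z ≈ 0.105. Both cartons stand in the orange tray.

To row units: -0.133 m is -0.1663, 0.0015 m is 0.0019.

Emit:
apply_moves(
  series=[
    [1,[0.0019,0.0006,-0.05],0],
    [1,[0.0019,0.0006,-0.1125],0],
    [1,[0.0019,0.0006,-0.1663],0],
    [1,[0.0019,0.0006,-0.1663],0],
    [0.3,[0.0019,0.0006,-0.1663],0],
    [0.3,[0.0019,0.0006,-0.1663],0],
    [0.3,[0.0019,0.0006,-0.1663],0],
    [0.3,[0.0019,0.0006,-0.1663],0],
    [0.3,[0.0019,0.0006,-0.1663],0],
    [0.3,[0.0019,0.0006,-0.1663],0],
  ],
)

```text
time: 25.1
position: [0.442, 0.0086, 0.1049]
tool_rot: [0.0, 0.602, 0.799, 0.0]
wrist_force: [0.7, 0.5, 2.5]
width: 0.489
grip_force: 25.0
```

To row units: -0.27 m is -0.3375, -0.23 m is -0.2875, -10 degrees is -0.0556.

Emit:
apply_moves(
  series=[
    [0.3,[0,0,0],0],
    [0.3,[0,0,0.0313],0],
    [0.3,[0,0,0.075],0],
    [0.3,[0.0125,-0.0375,0.0875],-0.0111],
    [0.3,[0.025,-0.0875,0.0875],-0.0222],
    [0.3,[0.04,-0.1375,0.0875],-0.0333],
    [0.3,[0.055,-0.1875,0.0875],-0.0444],
    [0.3,[0.07,-0.2375,0.0875],-0.0556],
    [0.3,[0.085,-0.2875,0.0875],-0.0556],
    [0.3,[0.1,-0.3375,0.0875],-0.0556],
  ],
)

```text
time: 26.35
position: [0.5209, -0.2622, 0.1733]
tool_rot: [-0.001, 0.669, 0.743, -0.001]
wrist_force: [1.0, -0.1, -4.3]
width: 0.487
grip_force: 25.0
```

To row units: -0.089 m is -0.1113, 0.025 m is 0.0313.

Emit:
apply_moves(
  series=[
    [0.3,[0.0125,-0.0438,0],0],
    [0.3,[0.025,-0.0875,0],0],
    [0.3,[0.0313,-0.1113,0],0],
    [0.3,[0.0313,-0.1113,-0.025],0],
    [0.3,[0.0313,-0.1113,-0.05],0],
    [0.3,[0.0313,-0.1113,-0.0663],0],
    [0.3,[0.0313,-0.1113,-0.075],0],
    [0.3,[0.0313,-0.1113,-0.08],0],
    [0.3,[0.0313,-0.1113,-0.08],0],
  ],
)

```text
time: 27.48
position: [0.5467, -0.3505, 0.1108]
tool_rot: [0.0, 0.669, 0.743, 0.0]
wrist_force: [-0.1, -0.9, -2.6]
width: 0.486
grip_force: 25.0
```

To row units: 0.15 m is 0.1875, 0.13 m is 0.1625.

Emit:
apply_moves(
  series=[
    [0.3,[0,0,-0.0019],0],
    [0.3,[0,0,-0.0025],0],
    [0.5,[0,0,-0.0025],0],
    [1,[0,0,-0.0025],0],
    [1,[0,0,-0.0025],0],
    [1,[0,0,0.0375],0],
    [1,[0,0,0.1],0],
    [1,[0,0,0.1625],0],
    [1,[-0.0625,0.0375,0.1875],0],
    [1,[-0.1375,0.0625,0.1875],0],
  ],
)

```text
time: 28.72
position: [0.4375, -0.3005, 0.2621]
tool_rot: [0.002, 0.668, 0.744, 0.0]
wrist_force: [-0.8, -0.3, 0.8]
width: 1.0
grip_force: 0.0
```

To row units: -0.12 m is -0.15, -0.06 m is -0.075.

Emit:
apply_moves(
  series=[
    [1,[-0.075,0,0],0],
    [1,[-0.15,0,0],0],
    [1,[-0.15,0,0],0],
    [1,[-0.15,0,0],0],
  ],
)

```text
time: 29.22
position: [0.3181, -0.3009, 0.2612]
tool_rot: [0.001, 0.669, 0.743, 0.001]
wrist_force: [-0.5, 0.4, 0.1]
width: 0.997
grip_force: 0.0
```

```bash
python3 - <<'E'
from h import *
from cell import imaging
for n in ('top','scene'):
    d=imaging.get_image(n); cv2.imwrite(f'pics/{n}9.png',d['image'])
    for p in [(.557,.374,.154),(.557,.283,.154),(.616,.045,.124),(.642,-.041,.124),(.547,-.351,.154)]: print(n,proj(d,p).round(0))
E
```

```text
top [[ 79. 182.]]
top [[123. 183.]]
top [[237. 161.]]
top [[276. 151.]]
top [[423. 195.]]
scene [[383. 214.]]
scene [[348. 196.]]
scene [[258. 176.]]
scene [[230. 167.]]
scene [[189. 112.]]
```

View pics/top9.png

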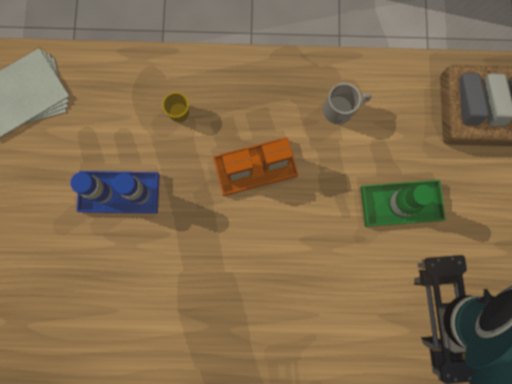

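View pics/scene9.png

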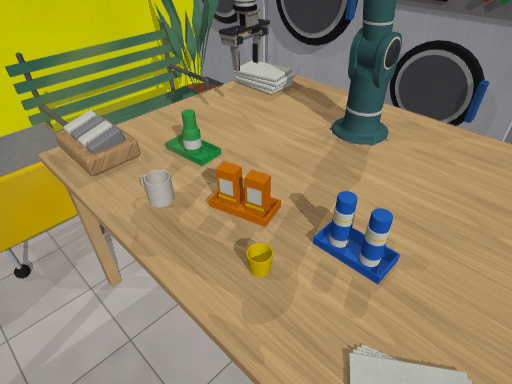

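Both pictures show all five products upright in their trays, with cap tops at (83,183), (128,184) and (425,193) and cartons at (238,162) and (277,152) in the top view. The mug and cup are unmoved and the gripper is clear.

```bash
python3 -c "
from cell import arm; print(arm.sign_off())"
```

```text
the job is handed in; nothing more can be done
None
```

I handed the job in after about 29 s of robot time: the final pictures show all five products upright in their own trays, the mug and token cup where they were, and the gripper open and clear; sign-off returned no verdict.

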